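# Tip a carton onto the document camera's frame and take its picture

### The arm

A 6-joint arm with a two-finger parallel gripper is mounted at the origin on the work surface. World frame = base frame: x ahead of the robot, y to its left, z up, the work surface at z = 0. Lengths are in m, angles in degrees, forces in N, time in s.
With the tool pointing down it reaches from about 0.35 to 0.775 m from the base axis. Payload 5.5 kg.
Tool frame: the origin (TCP) lies on the centre line of the jaws, within the pads' length; the fingertips stand ctrl.tcp_to_tips ahead of it and the grasp point (between the pads) lies 5 mm behind it (ctrl.tcp_to_tips is the distance from the TCP to the fingertips, in m); z points along the fingers, y is the line along which they close (so a half turn about z gives the same grasp; the last joint's range is limited). The gripper opens to 85 mm and grips with 20 to 120 N. Pads are 22 mm wide; open, the fingers measure 114 mm over their backs; the gripper's body (76 mm by 85 mm) begins 54 mm behind the grasp point. The pads swing forward as they close: fully open they stand 13 mm farther back than shut.
Start: joints at [66.944, 17.945, 2.641, 74.691, 0, 82.002], TCP at [0.149, 0.555, 0.245] pointing down, gripper open.
Joint ranges: [-158.12, 158.12], [-49.38, 96.58], [-58.88, 72.47], [-126.05, 133.96], [-84.25, 85.87], [-180, 180]. Speed limits (degrees/s): [147.25, 147.25, 180, 180, 180, 180].

### API

Orientations are given as [roll, pitch, yaw] about the fixed x, y, z axes, in that order (R = Rz(yaw) Ry(pitch) Rx(roll)).
In Python, from workcell import read_state, get_image, workorder, ctrl gives the robot as it stands.
- The arm moves only by the shell command python3 -m creep 'ROWS' [FORCE]. ROWS is text: rows parted by semicolons, each of 7 numbers parted by spaces: the shift along the tool's x, y, z in mm, then the turn, a rotation vector about the tool's x, y, z in degrees, then the opening, from 0 (shut) to 1 (fully open). A call has exactly 5 rows; each row is the pose to reach, as a shift and turn from the pose commanded when the call began, along the tool's axes at that moment; what a row does not reach only later rows make up. A row lasts 1/12 s, in which the tool goes at most 41.7 mm and 7.16 degrees, less where a joint would pass 70% of its speed; a pose out of reach is approached as far as the arm can. A call with a gripper value outside its range is refused whole. The fingers move at their own pace and stop on an object; FORCE is the grip in N (left out, the last holds). Time passes only in rows, so rows that repeat a pose let the fingers close, or fill a call up. It gives the time, the measured TCP pose, the force, the opening and the grip force at its end, in the units of the state.
- read_state(): the state, without advancing time (a new reading comes with each control period).
- get_image(name): name is "side" or "top"; returns a dict with "color" (400x640x3 uint8, blue, green, red), "vfov" (degrees; the focal length in pixels is half the picture's height over the tangent of half this angle, whatever the lens; pixels are square), "cx", "cy" (the principal point, pixels), "R" (3x3) and "t" (3): a world point X has camera coordinates R X + t. Camera axes: x right, y down, z forward; pixel columns grow to the right and rows downward; lengths in m; the calibration is good to about 2 mm. A picture is of the moment at which its call begins. There is no depth.
- workorder.hand_in(): hands the job in; it is judged then, once.
The state is a dict: "time": time; "joints": joint angles; "qvel": joint speeds; "tau": joint torques, N m; "eef_pos": TCP position; "orientation": TCP orientation; "wrist_force": force on the tool from outside, world axes, zero at the start; "wrist_torque": the same for the moment, N m; "finger_gap": opening from 0.0 (shut) to 1.0 (fully open); "gripper_force": force on a finger pad.
Only numpy, scipy, OpenCV 4.12 (cv2) and the standard library are available. Lean on these libraries where they do the work, as an engineer would, in place of code of your own. Each camera call takes 0.05 s, during which the arm holds its last target. There are 200 camera calls.

### The job

The tall carton standing on the document camera's mat has to be photographed with its label up. With the fingers, push it high on its label side so that it tips over away from you where it stands and comes to lie flat, label up, wholly inside the white frame on the mat; then press the camera's hand button beside the mat all the way down and let it come up again. Do not pick the carton up or drag it about and leave everything else where it stands.

Things in the scene. Friction and masses are not known exactly. Their poses are not given: they have to be found in the camera images.
- carton: Tall kraft carton, tallest on the mat: 46 deep (x) x 90 wide (y) x 160 mm high (z), 0.17-0.34 kg, loose, upright. Origin: centre of underside. x points level away from the white label on its -x face (robot side). One of three in a row, 15 mm or more from neighbours; its lower far edge is 23-51 mm inside the frame's near line. Tipped 16 degrees about that edge it falls by itself, hardly sliding.
- carton_bl (a point): Lower corner of the carton's label face, at its (-23, +45, 0) mm.
- carton_br (a point): Lower corner of the carton's label face, at its (-23, -45, 0) mm.
- carton_tl (a point): Upper corner of the carton's label face, at its (-23, +45, 160) mm.
- carton_tr (a point): Upper corner of the carton's label face, at its (-23, -45, 160) mm.
- frame (a point): Centre of the white rectangle printed on the dark mat, on the mat's top (3 mm above the counter): 236 mm along its x (away from the robot) by 420 mm along its y, over the outside of its 4 mm line. The fixed mat is 330 by 460 mm. The fixed camera, 0.34 m tall, stands behind the mat's far right corner; its small head is 0.3 m up, about 155 mm to +x and 135 mm to -y of this point.
- shutter_top (a point): Centre of the top face of the hand button's grey cap (40 mm across, in a small fixed black housing on the counter, beside the mat on its left or its right). It is pressed straight down.
- shutter (a joint): Travel of the hand button's cap in m: 0 = up, 0.006 = all the way down. A spring pushes it back up; all the way down takes 4 N.
- squat_carton: Loose short carton of the same cardboard, 60 x 62 x 72 mm high, also with a label, standing in the row on the mat. Origin: centre of its underside, z up.
- pill_bottle: Loose amber bottle with a white cap, 50 mm across, 88 mm high, standing in the row on the mat. Origin: centre of its underside, z up.
- label_roll: Loose roll of paper labels lying on its side face, 76 mm across, 40 mm hole, 45 mm high, beside the mat on the side opposite the hand button. Origin: centre of its underside, z up.
- pot0: Loose sample pot with white lid, 46 mm across, 55 mm high, left of the mat. Origin: centre of its underside, z up.
- pot1: Second such sample pot, farther from the robot.
- stapler: Loose black stapler, 135 x 36 x 57 mm high, right of the mat. Origin: centre of its underside, z up.
There are look-alikes about, which are no part of the job. Leave any purple or yellow look-alike of the carton alone.

How it is judged (in metres and radians):
On the way, in this order (a step that is already met when the one before it is completed fails the run):
1. the carton lies flat, label up, at rest inside the frame (x of carton_bl in the frame of frame between -0.119 and 0.119 m and y of carton_bl in the frame of frame between -0.211 and 0.211 m and x of carton_br in the frame of frame between -0.119 and 0.119 m and y of carton_br in the frame of frame between -0.211 and 0.211 m and x of carton_tl in the frame of frame between -0.119 and 0.119 m and y of carton_tl in the frame of frame between -0.211 and 0.211 m and x of carton_tr in the frame of frame between -0.119 and 0.119 m and y of carton_tr in the frame of frame between -0.211 and 0.211 m and angle between carton's own x axis and vertical above 3.04 rad and linear speed of carton below 0.01 m/s and angular speed of carton below 0.1 rad/s), for 0.2 s.
2. the hand button is pressed all the way down while the carton lies there (x of carton_bl in the frame of frame between -0.119 and 0.119 m and y of carton_bl in the frame of frame between -0.211 and 0.211 m and x of carton_br in the frame of frame between -0.119 and 0.119 m and y of carton_br in the frame of frame between -0.211 and 0.211 m and x of carton_tl in the frame of frame between -0.119 and 0.119 m and y of carton_tl in the frame of frame between -0.211 and 0.211 m and x of carton_tr in the frame of frame between -0.119 and 0.119 m and y of carton_tr in the frame of frame between -0.211 and 0.211 m and value of joint shutter above 0.005 m and angle between carton's own x axis and vertical above 3.04 rad), for 0.05 s.
At the end, for the whole second after the job is handed in: Carton flat (6 degrees), label up, at rest, all corners inside the frame's outer edge (1 mm over allowed); button pressed beyond 5 mm after the carton lay there, and up again; every other loose thing upright and within 15 mm of its start (all of step 1 and value of joint shutter below 0.0015 m and distance of each of squat_carton, pill_bottle, label_roll, pot0, pot1, stapler from where it was at the start of the episode below 0.015 m and angle between each of squat_carton, pill_bottle, label_roll, pot0, pot1, stapler's own z axis and vertical below 0.1 rad); the robot touches nothing.
It fails at once if the carton is lifted or carried (its origin more than 50 mm above the counter) (height (world z) of carton above 0.05 m).
It fails at once if the carton is dragged about (its origin more than 80 mm from its start; tipping alone moves it about 33 mm) (distance of carton from where it was at the start of the episode above 0.08 m).
It fails at once if another loose thing is moved by 30 mm or knocked over (distance of any of squat_carton, pill_bottle, label_roll, pot0, pot1, stapler from where it was at the start of the episode above 0.03 m or angle between any of squat_carton, pill_bottle, label_roll, pot0, pot1, stapler's own z axis and vertical above 0.5 rad).
It also fails if it takes over 45 s, if anything falls off the work surface, if the arm or the gripper's body presses on something with over 40 N, if the wrist force passes 120 N, or if a joint passes its speed limit or range.

## Working session

There is one attempt and no reset: what is moved stays moved. The work goes in short steps, Python scripts to look and compute and a shell command to move; the robot and the scene stay as the last step left them, time stands still between calls to the robot, and variables do not carry over. Pictures are saved under pics/ and viewed, at most 10 in all, crops included, and the job is handed in when it is done.

```bash
mkdir -p pics
python3 - <<'E'
from workcell import read_state,get_image,ctrl
import cv2,pickle
s=read_state();print(s['time'],s['eef_pos'],s['orientation'],ctrl.tcp_to_tips)
for n in('top','side'):
    g=get_image(n);cv2.imwrite(f'pics/{n}0.png',g['color']);pickle.dump(g,open(f'{n}0.pkl','wb'))
    print(n,g['vfov'],g['cx'],g['cy'],g['R'],g['t'],g.keys())
E
```

```text
0.0 [0.14918739 0.55483439 0.24444009] [-1.79901135e+02 -1.47933350e-02  1.64945197e+02] 0.014
top 45.70209461998526 312.2134178372903 192.3704142626261 [[ 0.06236636 -0.99805071 -0.00228507]
 [-0.97640561 -0.06053921 -0.20728505]
 [ 0.20674266  0.01515877 -0.97827792]] [0.01072729 0.548036   1.29250822] dict_keys(['color', 'vfov', 'cx', 'cy', 'R', 't'])
side 49.46974678694793 318.67303434818916 198.10869277768737 [[-0.99652222 -0.08211704  0.01415106]
 [-0.06033024  0.59387335 -0.8022934 ]
 [ 0.05747802 -0.80035694 -0.59676213]] [0.49311013 0.09812716 1.11428762] dict_keys(['color', 'vfov', 'cx', 'cy', 'R', 't'])
```

View pics/top0.png

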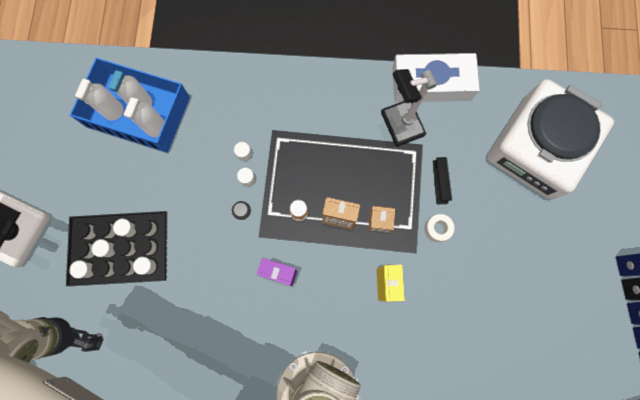

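View pics/side0.png

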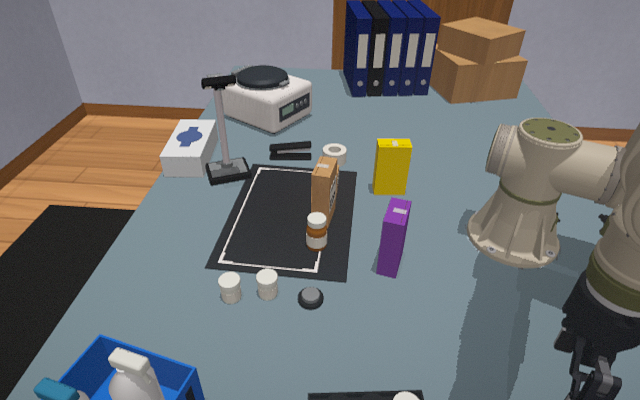

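The overview shows the button left of the mat at top (241,210). The carton is in the middle of the row at about (341,212), between the bottle (299,210) and the squat carton (383,218). The purple and yellow look-alikes stand nearer the robot. Next I'll zoom in on the row.

Run:
```python
import cv2
a=cv2.imread('pics/top0.png')[125:255,225:425];cv2.imwrite('pics/topc.png',cv2.resize(a,None,fx=4,fy=4,interpolation=cv2.INTER_CUBIC))
a=cv2.imread('pics/side0.png')[150:310,200:360];cv2.imwrite('pics/sidec.png',cv2.resize(a,None,fx=3.75,fy=3.75,interpolation=cv2.INTER_CUBIC))
```

```text
(no output)
```

View pics/topc.png

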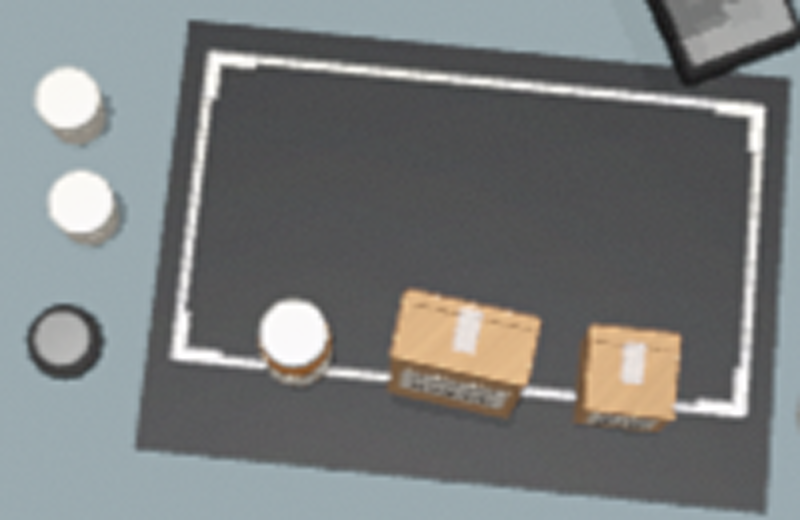

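View pics/sidec.png

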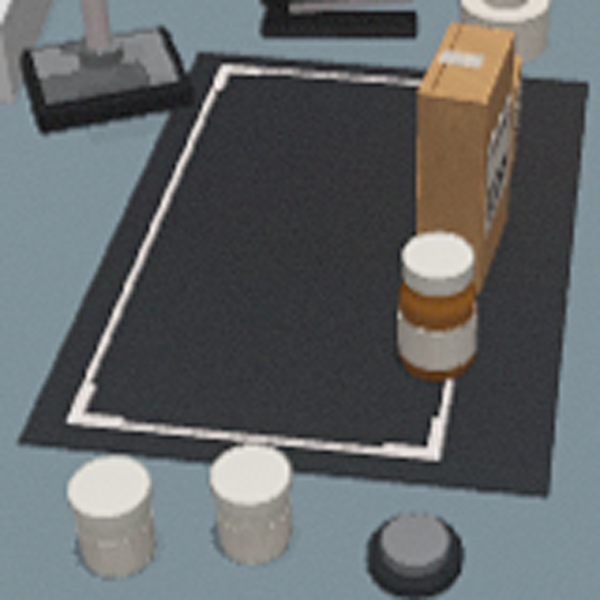

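In the top crop the carton's top corners are (405,290), (541,318), (527,386) and (391,358), with the label side facing the robot. The frame's outer corners are (208,52), (767,102), (746,415) and (171,360). The button cap is at (63,337) in the top crop and (415,542) in the side crop.

```bash
cat > h.py <<'E'
import numpy as np,pickle
G={n:pickle.load(open(f'{n}0.pkl','rb')) for n in('top','side')}
def ray(n,p):
    g=G[n];f=200/np.tan(np.radians(g['vfov']/2));R=np.array(g['R']);t=np.array(g['t'])
    d=R.T@np.array([(p[0]-g['cx'])/f,(p[1]-g['cy'])/f,1]);return -R.T@t,d
def at(n,p,z):
    c,d=ray(n,p);return c+d*(z-c[2])/d[2]
def tri(a,b):
    c1,d1=ray('top',a);c2,d2=ray('side',b)
    s=np.linalg.lstsq(np.c_[d1,-d2],c2-c1,rcond=None)[0];return (c1+d1*s[0]+c2+d2*s[1])/2
T=lambda u,v:((u+.5)/4+225-.5,(v+.5)/4+125-.5)
S=lambda u,v:((u+.5)/3.75+200-.5,(v+.5)/3.75+150-.5)
E
python3 - <<'E'
from h import *
np.set_printoptions(precision=4,suppress=True)
F=np.array([at('top',T(*p),.003) for p in[(208,52),(767,102),(746,415),(171,360)]])
C=np.array([at('top',T(*p),.163) for p in[(405,290),(541,318),(527,386),(391,358)]])
Q=np.array([at('top',T(*p),.075) for p in[(590,325),(682,333),(673,420),(578,412)]])
print('F',F);print('C',C);print('Q',Q)
S3=np.array([at('side',S(*p),.003) for p in[(218,66),(70,421),(440,458)]]);print('Fside FR,FL,NL',S3)
fx=(F[0]+F[1]-F[2]-F[3]);fa=np.arctan2(fx[1],fx[0])
cx=(C[0]+C[1]-C[2]-C[3]);ca=np.arctan2(cx[1],cx[0]);cy=C[0]+C[3]-C[1]-C[2];ca2=np.arctan2(-cy[0],cy[1])
fc=F.mean(0);cc=C.mean(0);print('frame',fc,np.degrees(fa),'carton',cc,np.degrees([ca,ca2]))
R=lambda a:np.array([[np.cos(a),-np.sin(a)],[np.sin(a),np.cos(a)]])
print('dims',np.linalg.norm(cx)/2,np.linalg.norm(cy)/2)
L=[(23+a,b) for a in(0,160) for b in(45,-45)]
for a in(ca,ca2):
  for p in L: print('pred',R(fa).T@(R(a)@(np.array(p)/1000)+cc[:2]-fc[:2])*1000)
print('bottle',at('top',T(294,332),.091),'squat',Q.mean(0))
print('button',tri(T(63,337),S(415,542)))
for z in(.02,.03):print(at('top',T(63,337),z),at('side',S(415,542),z))
E
```

```text
F [[ 0.7207  0.164   0.003 ]
 [ 0.7073 -0.2599  0.003 ]
 [ 0.4686 -0.2487  0.003 ]
 [ 0.4831  0.1727  0.003 ]]
C [[ 0.5135  0.0067  0.163 ]
 [ 0.5005 -0.0826  0.163 ]
 [ 0.4553 -0.0755  0.163 ]
 [ 0.4681  0.0132  0.163 ]]
Q [[ 0.5145 -0.1247  0.075 ]
 [ 0.5128 -0.1888  0.075 ]
 [ 0.4515 -0.1842  0.075 ]
 [ 0.453  -0.1186  0.075 ]]
Fside FR,FL,NL [[ 0.7063 -0.2516  0.003 ]
 [ 0.7184  0.1647  0.003 ]
 [ 0.4845  0.174   0.003 ]]
frame [ 0.5949 -0.043   0.003 ] -2.389880349225452 carton [ 0.4843 -0.0345  0.163 ] [-8.5861 -8.2775]
dims 0.045823706029878314 0.08998085095730499
pred [-83.1141  46.0656]
pred [-92.828  -43.4086]
pred [75.9512 28.7963]
pred [ 66.2373 -60.6779]
pred [-83.342   46.2143]
pred [-92.574 -43.311]
pred [75.814  29.8019]
pred [ 66.582  -59.7234]
bottle [0.494  0.0803 0.091 ] squat [ 0.483  -0.1541  0.075 ]
button [0.4928 0.2515 0.0143]
[0.4924 0.2505 0.02  ] [0.4919 0.2565 0.02  ]
[0.4907 0.2489 0.03  ] [0.4911 0.2651 0.03  ]
```

The predicted landing is about 26 mm inside the near line and 43 mm inside the far line. I'll swing round to in front of the carton at a safe height, with the fingers shut.

```bash
python3 -m creep '-31 -20 0 0 0 0 0; -63 -40 0 0 0 0 0; -94 -60 0 0 0 0 0; -126 -80 0 0 0 0 0; -157 -100 0 0 0 0 0'; python3 -m creep '-31 -20 0 0 0 0 0; -63 -40 0 0 0 0 0; -94 -60 0 0 0 0 0; -126 -80 0 0 0 0 0; -157 -100 0 0 0 0 0'; python3 -m creep '-8 -29 0 0 0 0 0; -16 -58 0 0 0 0 0; -23 -87 0 0 0 0 0; -31 -116 0 0 0 0 0; -39 -145 0 0 0 0 0'; python3 -m creep '-8 -29 0 0 0 -1.3 0; -16 -58 0 0 0 -2.6 0; -23 -87 0 0 0 -4 0; -31 -116 0 0 0 -5.3 0; -39 -145 0 0 0 -6.6 0'
```

```text
time: 0.52
eef_pos: [0.2756, 0.4164, 0.2449]
orientation: [-180.0, -0.0, 165.0]
wrist_force: [1.1, 0.7, 1.0]
finger_gap: 0.302
gripper_force: 0.0
time: 0.93
eef_pos: [0.4014, 0.2789, 0.2451]
orientation: [-180.0, -0.0, 164.9]
wrist_force: [0.8, 0.5, 0.7]
finger_gap: -0.005
gripper_force: 0.0
time: 1.35
eef_pos: [0.4001, 0.129, 0.2449]
orientation: [-180.0, -0.0, 165.0]
wrist_force: [0.9, 0.8, -0.1]
finger_gap: 0.004
gripper_force: 0.0
time: 1.77
eef_pos: [0.4, -0.021, 0.2451]
orientation: [180.0, -0.0, 171.6]
wrist_force: [0.6, 0.0, -0.1]
finger_gap: 0.003
gripper_force: 0.0
```

```bash
python3 -m creep '0 0 20 0 0 0 0; 0 0 45 0 0 0 0; 0 0 70 0 0 0 0; 0 0 93 0 0 0 0; 0 0 93 0 0 0 0'; python3 -m creep '-10 0 0 0 0 0 0; -20 0 0 0 0 0 0; -30 0 0 0 0 0 0; -36 0 0 0 0 0 0; -38 0 0 0 0 0 0'; python3 -m creep '-3 0 0 0 0 0 0; -6 0 0 0 0 0 0; -9 0 0 0 0 0 0; -12 0 0 0 0 0 0; -15 0 0 0 0 0 0';  python3 -m creep '-3 0 0 0 0 0 0; -6 0 0 0 0 0 0; -9 0 0 0 0 0 0; -12 0 0 0 0 0 0; -15 0 0 0 0 0 0'
python3 - <<'E'
from workcell import get_image
import cv2,numpy as np
a=get_image('side')['color'][130:290,190:430];b=get_image('top')['color'][125:255,225:425]
a=cv2.resize(a,(600,400));b=cv2.resize(b,(600,390))[:200+190]
cv2.imwrite('pics/mid.png',cv2.resize(np.hstack([a[:390],b]),(800,260)))
E
```

```text
time: 2.18
eef_pos: [0.3973, -0.0191, 0.1483]
orientation: [179.9, -0.4, 171.5]
wrist_force: [-0.4, 0.6, -0.4]
finger_gap: -0.001
gripper_force: 0.0
time: 2.6
eef_pos: [0.4409, -0.0258, 0.1534]
orientation: [-180.0, 0.2, 171.6]
wrist_force: [-0.1, -0.2, -0.7]
finger_gap: -0.001
gripper_force: 0.0
time: 3.02
eef_pos: [0.4531, -0.0275, 0.1523]
orientation: [180.0, -0.0, 171.5]
wrist_force: [0.3, 0.3, 0.2]
finger_gap: 0.0
gripper_force: 0.2
time: 3.43
eef_pos: [0.4682, -0.0298, 0.1523]
orientation: [180.0, 0.0, 171.5]
wrist_force: [-0.2, 1.2, 0.2]
finger_gap: -0.001
gripper_force: 0.1
```

View pics/mid.png

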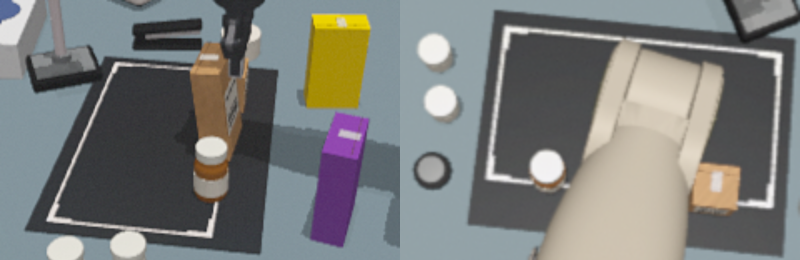

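The carton is upright to slightly tilted with the fingers on its label face, and its neighbours haven't moved. I'll keep pushing.

```bash
python3 -m creep '-3 0 0 0 0 0 0; -6 0 0 0 0 0 0; -9 0 0 0 0 0 0; -12 0 0 0 0 0 0; -15 0 0 0 0 0 0';  python3 -m creep '-3 0 0 0 0 0 0; -6 0 0 0 0 0 0; -9 0 0 0 0 0 0; -12 0 0 0 0 0 0; -15 0 0 0 0 0 0'
python3 -m creep '-2 0 0 0 0 0 0; -4 0 0 0 0 0 0; -6 0 0 0 0 0 0; -6 0 0 0 0 0 0; -6 0 0 0 0 0 0'
python3 - <<'E'
from workcell import get_image
import cv2,numpy as np
a=get_image('side')['color'][130:290,190:430]
cv2.imwrite('pics/mid2.png',cv2.resize(a,(600,400)))
E
```

```text
time: 3.95
eef_pos: [0.4831, -0.032, 0.1523]
orientation: [180.0, 0.0, 171.5]
wrist_force: [0.2, 0.2, 0.2]
finger_gap: 0.004
gripper_force: 0.0
time: 4.37
eef_pos: [0.4979, -0.0342, 0.1522]
orientation: [180.0, -0.0, 171.5]
wrist_force: [0.0, -0.4, 0.7]
finger_gap: -0.001
gripper_force: 0.0
time: 4.78
eef_pos: [0.5035, -0.035, 0.1523]
orientation: [180.0, -0.0, 171.5]
wrist_force: [0.5, -0.2, -0.4]
finger_gap: -0.005
gripper_force: 0.0
```

View pics/mid2.png

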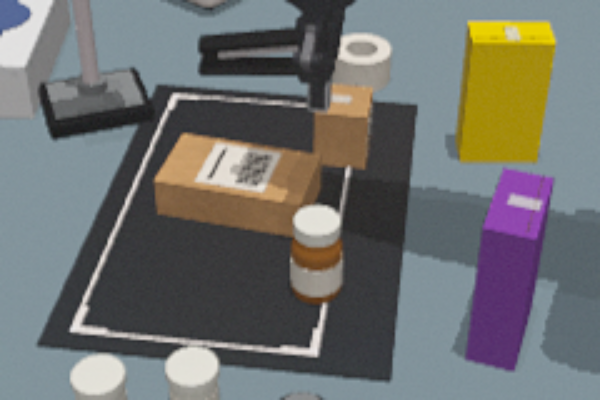

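The carton lies flat with its label up, and the neighbours are standing. Now to the button.

```bash
python3 -m creep '0 0 -15 0 0 0 0; 0 0 -30 0 0 0 0; 0 0 -45 0 0 0 0; 0 0 -50 0 0 0 0; 0 0 -50 0 0 0 0'; python3 -m creep '6 28 0 0 0 0 0; 11 56 0 0 0 0 0; 16 84 0 0 0 0 0; 22 112 0 0 0 0 0; 27 140 0 0 0 0 0';  python3 -m creep '6 30 0 0 0 0 0; 11 60 0 0 0 0 0; 16 90 0 0 0 0 0; 22 120 0 0 0 0 0; 26 141 0 0 0 0 0'; python3 -m creep '0 0 20 0 0 0 0; 0 0 45 0 0 0 0; 0 0 70 0 0 0 0; 0 0 90 0 0 0 0; 0 0 100 0 0 0 0'
python3 - <<'E'
from workcell import get_image
import cv2,numpy as np
a=get_image('side')['color'][150:330,190:390];b=get_image('top')['color'][125:255,225:425]
a=cv2.resize(a,(400,360),interpolation=2);b=cv2.resize(b,(554,360),interpolation=2)
o=np.hstack([a,b]);cv2.imwrite('pics/pre.png',cv2.resize(o,(800,int(360*800/954))))
E
```

```text
time: 5.25
eef_pos: [0.5044, -0.0352, 0.2037]
orientation: [-180.0, 0.2, 171.5]
wrist_force: [-0.2, 0.5, -0.2]
finger_gap: 0.0
gripper_force: 0.0
time: 5.67
eef_pos: [0.4965, 0.1086, 0.2012]
orientation: [-180.0, -0.1, 171.5]
wrist_force: [1.5, 0.1, 0.2]
finger_gap: -0.001
gripper_force: 0.0
time: 6.08
eef_pos: [0.4915, 0.253, 0.2011]
orientation: [-180.0, -0.1, 171.6]
wrist_force: [-0.4, -1.7, 1.0]
finger_gap: 0.002
gripper_force: 0.0
time: 6.5
eef_pos: [0.4899, 0.25, 0.0984]
orientation: [-179.9, -0.3, 171.6]
wrist_force: [-1.2, -0.4, 0.1]
finger_gap: 0.0
gripper_force: 0.0
```

View pics/pre.png

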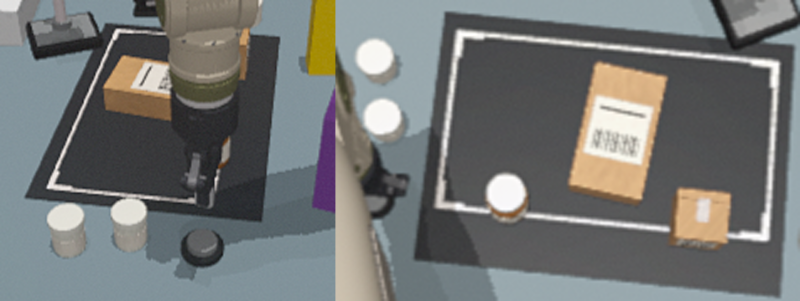

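The carton is well inside the frame, clear of all four lines. I'll lower onto the button.

```bash
python3 -m creep '0 0 15 0 0 0 0; 0 0 30 0 0 0 0; 0 0 42 0 0 0 0; 0 0 50 0 0 0 0; 0 0 50 0 0 0 0'; python3 -m creep '0 0 2 0 0 0 0; 0 0 4 0 0 0 0; 0 0 6 0 0 0 0; 0 0 8 0 0 0 0; 0 0 10 0 0 0 0'; python3 -m creep '0 0 1 0 0 0 0; 0 0 2 0 0 0 0; 0 0 3 0 0 0 0; 0 0 4 0 0 0 0; 0 0 4 0 0 0 0'
```

```text
time: 7.02
eef_pos: [0.492, 0.2505, 0.0516]
orientation: [-180.0, -0.1, 171.5]
wrist_force: [0.1, 0.8, -0.1]
finger_gap: 0.002
gripper_force: 0.0
time: 7.43
eef_pos: [0.4927, 0.2508, 0.0426]
orientation: [180.0, 0.0, 171.5]
wrist_force: [-0.6, 0.3, 0.2]
finger_gap: -0.001
gripper_force: 0.0
time: 7.85
eef_pos: [0.4924, 0.2507, 0.0381]
orientation: [180.0, -0.0, 171.5]
wrist_force: [0.0, 0.9, 1.7]
finger_gap: -0.001
gripper_force: 0.0
```

```bash
python3 -m creep '0 0 1 0 0 0 0; 0 0 2 0 0 0 0; 0 0 3 0 0 0 0; 0 0 3 0 0 0 0; 0 0 3 0 0 0 0'; python3 -m creep '0 0 1 0 0 0 0; 0 0 2 0 0 0 0; 0 0 2 0 0 0 0; 0 0 2 0 0 0 0; 0 0 2 0 0 0 0'
```

```text
time: 8.27
eef_pos: [0.4925, 0.2508, 0.0354]
orientation: [180.0, 0.0, 171.5]
wrist_force: [-0.3, -0.1, 1.2]
finger_gap: -0.001
gripper_force: 0.7
time: 8.68
eef_pos: [0.4925, 0.2508, 0.0334]
orientation: [180.0, 0.0, 171.5]
wrist_force: [-0.6, 0.2, 2.3]
finger_gap: 0.003
gripper_force: 1.1
```

Force is rising on the spring. I'll press on until it bottoms out.

```bash
python3 -m creep '0 0 1 0 0 0 0; 0 0 2 0 0 0 0; 0 0 2 0 0 0 0; 0 0 2 0 0 0 0; 0 0 2 0 0 0 0'; python3 -m creep '0 0 1 0 0 0 0; 0 0 2 0 0 0 0; 0 0 2 0 0 0 0; 0 0 2 0 0 0 0; 0 0 2 0 0 0 0'
```

```text
time: 9.1
eef_pos: [0.4925, 0.2508, 0.0314]
orientation: [180.0, 0.0, 171.5]
wrist_force: [-0.5, -0.2, 2.3]
finger_gap: -0.005
gripper_force: 1.6
time: 9.52
eef_pos: [0.4925, 0.2508, 0.03]
orientation: [180.0, 0.0, 171.5]
wrist_force: [-2.4, -1.0, 9.0]
finger_gap: 0.003
gripper_force: 4.3
```

It has bottomed out: 9 N, and the tool has stopped short of its target. One more mm with a hold, then up and clear.

```bash
python3 -m creep '0 0 1 0 0 0 0; 0 0 1 0 0 0 0; 0 0 1 0 0 0 0; 0 0 1 0 0 0 0; 0 0 1 0 0 0 0'; python3 -m creep '0 0 -5 0 0 0 0; 0 0 -15 0 0 0 0; 0 0 -30 0 0 0 0; 0 0 -50 0 0 0 0; 0 0 -70 0 0 0 0'; python3 -m creep '0 0 -25 0 0 0 0; 0 0 -50 0 0 0 0; 0 0 -75 0 0 0 0; 0 0 -90 0 0 0 0; 0 0 -90 0 0 0 0'
python3 - <<'E'
from workcell import get_image
import cv2,numpy as np
a=get_image('side')['color'][150:330,190:390];b=get_image('top')['color'][125:255,225:425]
a=cv2.resize(a,(400,360),interpolation=2);b=cv2.resize(b,(554,360),interpolation=2)
o=np.hstack([a,b]);cv2.imwrite('pics/end.png',cv2.resize(o,(800,int(360*800/954))))
E
```

```text
time: 9.93
eef_pos: [0.4926, 0.2508, 0.0298]
orientation: [180.0, 0.1, 171.5]
wrist_force: [-4.2, -1.3, 14.9]
finger_gap: 0.001
gripper_force: 7.6
time: 10.35
eef_pos: [0.4915, 0.2505, 0.0985]
orientation: [-179.9, -0.1, 171.5]
wrist_force: [-0.1, -0.6, 1.0]
finger_gap: 0.001
gripper_force: 0.0
time: 10.77
eef_pos: [0.4942, 0.2514, 0.1922]
orientation: [179.8, 0.3, 171.5]
wrist_force: [0.4, -0.4, 0.2]
finger_gap: 0.002
gripper_force: 0.0
```

View pics/end.png

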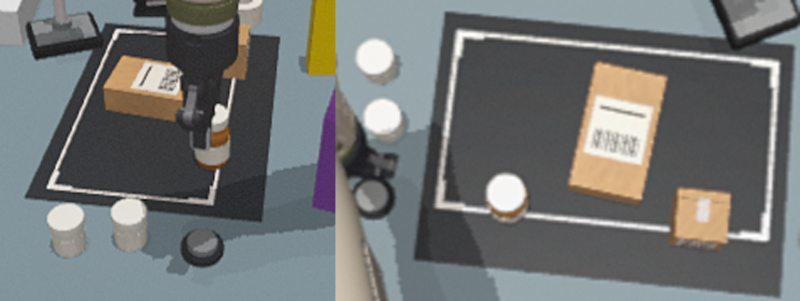

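The carton is flat inside the frame, the pots, bottle and squat carton haven't moved, and the arm is clear. Handing in.

```bash
python3 -c "
from workcell import workorder
print(workorder.hand_in())"
```

```text
the job is handed in; nothing more can be done
None
```

The carton was tipped over and lies flat, label up, inside the frame; the button was pressed until it bottomed out (about 15 N) and released; the job was handed in at about 11 s with no verdict shown.

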